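# Hold the tweezers' points in the spirit dish at the groove's width

### The job

Clean the points of the angled tweezers: first press the dish of the spirit dispenser right down to its stop and let it spring back up, so that its ring groove is wetted. Then take the angled tweezers from their rest, squeeze them until their points are as far apart as the ring groove is wide (20 mm), and lower both points into the dish, one over either side of the groove with the middle boss between them, below its rim but not resting on the dish. Finish while holding them there, the gap steady; leave the other things on the table as they stand.

Things in the scene. Friction and masses are not known exactly. Their poses are not given: they have to be found in the camera images.
- dish_middle (a point): middle of the dish's floor, on the spirit dispenser's upright axis, 122 mm above the table while the dish is up; z up. Steel dish, 30 mm across inside at its floor, flaring to 49 mm at the rim (53 outside), rim 11 mm above the floor. In its middle a boss 8 mm across and 8 mm tall; round that a ring groove of 20 mm diameter (centre line), which marks the gap for the points
- dispenser: loose amber bottle of the spirit dispenser, 62 mm across, about 0.37 kg, with a black collar and the steel dish on a sprung stem on top; origin under its middle, z up; 133 mm tall to the dish's rim
- dish (a joint): how far the dish is pressed down, m: 0 up, 0.010 at its stop; a spring pushes it back up (2 N at the top, 5 N at the stop). It can be pressed on its boss with shut fingers
- rest: fixed black tweezer rest; origin under it on the table, x towards the tweezers' points. Base plate 120 x 56 x 4 mm with two notched uprights, 6 mm thick, 56 wide, 48 tall, at x = 45 and x = -55 mm; between them, where the fingers go, all is free above the base plate. Notch floors 41.5 mm above the table, notches 42 mm (front) and 24 mm (rear) wide
- tweezers_middle (a point): angled steel tweezers (46 g, 190 mm long): point midway between their ribbed finger flats, half-way up. x towards the points, z up, the legs close along y. At first 46 mm above the table, within 2 mm of the rest's origin, with the rest's yaw. Flats: 9 mm tall, 52 mm long (x -26 to 26). Outside width over the flats here 28.6 mm at rest, 22.0 mm when the points are 20 mm apart
- tweezers: the same tweezers, origin and axes as point tweezers_middle. Two mirrored legs, hinged 80 mm behind it, sprung apart; each 1 mm less over the flats brings the points about 2.15 mm nearer. Squeeze at the flats: about 4.5 N with the points 20 mm apart (flats then parallel), 10 N fully shut. The lower edges of the legs lie on the rest's notch floors
- point_left (a point): end of the left (+y) point. The points are bent down: when 20 mm apart they end 92 mm ahead (x) of, 10 mm to either side (y) of and 26 mm below the tweezers' middle point. They are 2.2 mm thick and 34 mm apart at rest; the bend begins 69 mm ahead of the middle point
- point_right (a point): end of the right (-y) point, mirror image of the left one
- leg_left (a joint): how far the left leg is squeezed in, rad; the right leg mirrors it: 0 at rest (points 34 mm apart), 0.041 with the points 20 mm apart, 0.092 with them shut; the gap is nearly 34 mm - 344 mm x value. It springs back when let go
- palette: fixed flat black make-up palette, 85 x 60 x 10 mm, lying between the two work places
- lipstick: closed black lipstick tube standing on end, 19 mm across, 70 mm tall; a bystander, between the two work places; origin under its middle
- powder_jar: flat round powder jar with a black lid, 70 mm across, 38 mm tall; a bystander to the right; origin under its middle
- straight_tweezers: small straight tweezers, 100 mm long, 16 mm wide, 7 mm tall, lying flat on the table; a bystander to the left, not the tweezers to use; origin under its middle
- lotion_bottle: white lotion bottle with a black nozzle pump, 52 mm across, 152 mm tall; a bystander between and beyond the two work places, not the spirit dispenser; origin under its middle
Things that resemble listed ones, but are neither listed nor needed, are in the scene too. What is shaped like the tweezers but blue is not meant.

How it is judged:
By the outcome, as a careful person would: the job done as asked, in the order asked, and still so for the second after the job is handed in, while the arm keeps its last pose, push and grip.
It also fails if it takes over 48 s, if anything falls off the work surface, if the arm or the gripper's body presses on something with over 40 N, if the wrist force passes 120 N, or if a joint passes its speed limit or range.

### The arm

A 7-joint arm with a two-finger parallel gripper is mounted at the origin on the work surface. World frame = base frame: x ahead of the robot, y to its left, z up, the work surface at z = 0. Lengths are in m, angles in rad, forces in N, time in s.
With the tool pointing down it reaches from about 0.425 to 0.925 m from the base axis. Payload 6.8 kg.
Tool frame: the origin (TCP) lies on the front face of the gripper's body, between the roots of the fingers; the fingertips stand 73 mm ahead of it and the grasp point (between the pads) lies 54 mm ahead of it (env.nose_length is the distance from the TCP to the fingertips, in m); z points along the fingers, y is the direction in which the jaws open and shut (so a half turn about z gives the same grasp; the last joint's range is limited). The gripper opens to 85 mm and grips with 20 to 120 N. Pads are 22 mm wide; open, the fingers measure 114 mm over their backs; the gripper's body (76 mm by 85 mm) begins 54 mm behind the grasp point. The pads swing forward as they close: fully open they stand 13 mm farther back than shut.
Start: joints at [-0.108, 0.477, 0.022, 1.555, -0.011, 1.109, -0.083], TCP at [0.675, 0, 0.304] pointing down, gripper open.
Joint ranges: [-2.96, 2.96], [-0.34, 2.1], [-1.41, 1.46], [0.24, 2.44], [-1.37, 4.51], [0.17, 1.92], [-2.96, 2.96]. Speed limits (rad/s): [2.39, 2.39, 3.14, 3.14, 3.14, 3.14, 3.14].

### API

Orientations are given as a unit quaternion [w, x, y, z].
In Python, from cell import env, kin, camera, calibration, job gives the robot as it stands. The module is installed in compiled form; this text tells all that it offers. Calls block until the motion is done:
- env.reach(position, orientation): joint-space move of the TCP to a pose.
- env.movel(position, velocity=0.15, rot=None, stop_force=None): straight line of the TCP; rot=None keeps the orientation; velocity is the mean speed in m/s. With stop_force (N) it stops when the force on the tool has changed by that much, and returns True; else False.
- env.goto_joints(angles): joint-space move.
- env.grip(opening, f_grip=None): finger opening in m; f_grip is the grip in N (None keeps the last); returns when the fingers have stopped.
- env.dwell(seconds).
- kin.inverse_kinematics(position, orientation): joint angles nearest the present ones, or None.
- env.get_state(): the state.
- camera(name): name is "scene" or "side" or "wrist"; returns (picture, depth): 420x560x3 uint8, blue, green, red; 420x560 float32, m along the optical axis (not along the pixel's ray), 0 where there is no reading.
- calibration(name): a dict with "fx", "fy", "cx", "cy" (pixels), "k1" (the pictures are not rectified: a ray, as slopes to the right and down, at radius r is drawn at 1 + k1 r^2 times it, then the intrinsics apply), "rvec" (rotation vector, rad) and "tvec" (3), from world to camera coordinates, as OpenCV has them. Camera axes: x right, y down, z forward; pixel columns grow to the right and rows downward; lengths in m; the calibration is good to about 2 mm. A picture is of the moment at which its call begins: read the wrist's pose just before it. calibration takes no time and is no camera call; for the wrist camera it gives the pose at the moment of the call.
A pose or a line that the arm cannot do raises env.PlanningError and nothing moves.
- job.job_done(): hands the job in, once; it reports no verdict.
The state is a dict: "time": time; "qpos": joint angles; "joint_velocities": joint speeds; "joint_torque": joint torques, N m; "tcp_pos": TCP position; "orientation": TCP orientation; "force": force on the tool from outside, world axes, zero at the start; "torque": the same for the moment, N m; "opening": finger opening in m.
Only numpy, scipy, OpenCV 4.12 (cv2) and the standard library are available. Lean on these libraries where they do the work, as an engineer would, in place of code of your own. Each camera call takes 0.05 s, during which the arm holds its last target. There are 200 camera calls.

## Working session

There is one attempt and no reset: what is moved stays moved. The work goes in short steps, each a Python script; the robot and the scene stay as the last script left them, time stands still between calls to the robot, and variables do not carry over. Pictures are saved under pics/ and viewed, about 8 in all and at most 12, crops included, and the job is handed in when it is done.

```bash
mkdir -p pics
cat > h.py <<'E'
import numpy as np, cv2
from cell import env, kin, camera, calibration, job
def save(name, fn, crop=None, scale=1):
    c=calibration(name); im,d=camera(name)
    np.savez('pics/'+fn+'.npz',im=im,d=d,**{k:np.array(v) for k,v in c.items()})
    cv2.imwrite('pics/'+fn+'.png',im); return im,d,c
def load(fn):
    z=np.load('pics/'+fn+'.npz'); return z['im'],z['d'],{k:z[k] for k in z.files if k not in('im','d')}
def rays(c,uv):
    uv=np.atleast_2d(np.array(uv,float)); K=np.array([[c['fx'],0,c['cx']],[0,c['fy'],c['cy']],[0,0,1]],float)
    p=cv2.undistortPoints(uv[:,None],K,np.array([float(c['k1']),0,0,0]))[:,0]
    R=cv2.Rodrigues(np.array(c['rvec'],float))[0]; t=np.array(c['tvec'],float).ravel()
    return -R.T@t, np.c_[p,np.ones(len(p))]@R   # origin, dirs (depth-scaled)
def onplane(c,uv,z):
    o,d=rays(c,uv); return o+d*((z-o[2])/d[:,2])[:,None]
def bydepth(c,uv,d):
    o,r=rays(c,uv); return o+r*np.atleast_1d(d)[:,None]
def proj(c,P):
    K=np.array([[c['fx'],0,c['cx']],[0,c['fy'],c['cy']],[0,0,1]],float)
    return cv2.projectPoints(np.atleast_2d(np.array(P,float)),np.array(c['rvec'],float),np.array(c['tvec'],float),K,np.array([float(c['k1']),0,0,0]))[0][:,0]
E
python3 - <<'E'
from h import *
ims=[save(n,n+'0')[0] for n in('scene','side','wrist')]
cv2.imwrite('pics/m0.png',cv2.resize(np.vstack([np.hstack(ims[:2]),np.hstack([ims[2],ims[2]*0])]),(800,600)))
for n in('scene','side','wrist'):
    c=calibration(n);o,d=rays(c,[[280,210]]);print(n,c['fx'],c['k1'],o,d)
print(env.get_state()['time'])
E
```

```text
scene 463.56801078253477 0.0452242221648865 [1.16325178 0.80595235 0.74974458] [[-0.49528011 -0.67676766 -0.54495271]]
side 386.93120581150544 0.03772184411723058 [0.50837152 0.8332807  0.64667176] [[ 0.00642062 -0.81802505 -0.57544755]]
wrist 377.8882575427741 -0.09228840561863234 [0.67583565 0.07835772 0.37401184] [[-0.00521962 -0.30270341 -0.95307534]]
0.15
```

View pics/scene0.png

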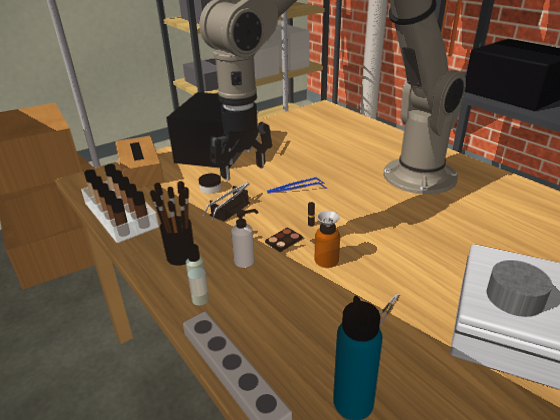

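View pics/m0.png

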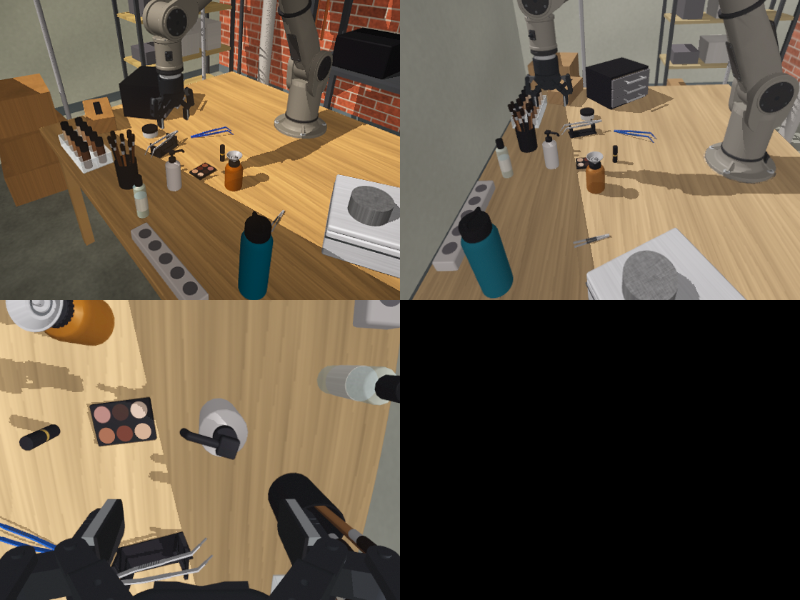

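Run:
```python
from h import *
for n in('scene','side','wrist'):
    im,d,c=load(n+'0'); hsv=cv2.cvtColor(im,cv2.COLOR_BGR2HSV)
    m=cv2.inRange(hsv,(5,180,60),(18,255,255))
    k,l,s,ce=cv2.connectedComponentsWithStats(m)
    for i in range(1,k):
        if s[i,4]>120 and n!='wrist':
            ys,xs=np.where((l==i)&(d>0));P=bydepth(c,np.c_[xs,ys],d[ys,xs]);print(n,s[i],np.median(P,0).round(3),P[:,2].min(),P[:,2].max())
for n,pts in(('scene',[(328,218),(245,190),(213,212),(209,180),(311,208),(283,240),(243,230)]),('wrist',[(60,440),(160,590),(250,580)])):
    im,d,c=load(n+'0')
    for u,v in pts:
        if v<420: print(n,u,v,d[v,u],bydepth(c,[(u,v)],d[v,u]).round(3))
im,d,c=load('wrist0')
print(onplane(c,[(200,390),(170,400),(20,10),(280,210),(280,400)],0.046).round(3))
a=cv2.resize(load('scene0')[0][165:265,190:350],(800,500),interpolation=cv2.INTER_CUBIC);cv2.imwrite('pics/c1.png',a)
```

```text
scene [442   0  21  58 438] [-1.15  -0.739  0.174] -0.0878580087647679 0.3251861164322923
scene [525   0  35  11 180] [-1.546 -0.479  0.276] 0.25679218109863067 0.3055603943846447
scene [541  15  19  14 135] [-1.547 -0.434  0.207] 0.17265605768399428 0.23532765738166106
scene [488  23  27  14 136] [-1.545 -0.682  0.129] 0.10005505233413747 0.15770956934875013
scene [517  28  26  12 126] [-1.546 -0.513  0.132] 0.0998135541880506 0.15390979037084396
scene [314 228  26  40 837] [0.551 0.156 0.056] -0.0007387483655894034 0.09862926712048081
side [266 255  20  16 194] [0.528 0.164 0.027] 0.0020378567526264657 0.05305829306555354
scene 328 218 1.1042359 [[0.533 0.137 0.13 ]]
scene 245 190 1.3768948 [[ 0.543 -0.214  0.051]]
scene 213 212 1.3503519 [[ 0.65  -0.225  0.012]]
scene 209 180 1.458816 [[ 0.585 -0.358  0.037]]
scene 311 208 1.2696061 [[ 0.466 -0.003  0.061]]
scene 283 240 1.2318567 [[0.574 0.011 0.011]]
scene 243 230 1.103908 [[0.702 0.025 0.109]]
[[ 0.585 -0.235  0.046]
 [ 0.549 -0.251  0.046]
 [ 0.456  0.15   0.046]
 [ 0.674 -0.026  0.046]
 [ 0.674 -0.248  0.046]]
```

View pics/c1.png

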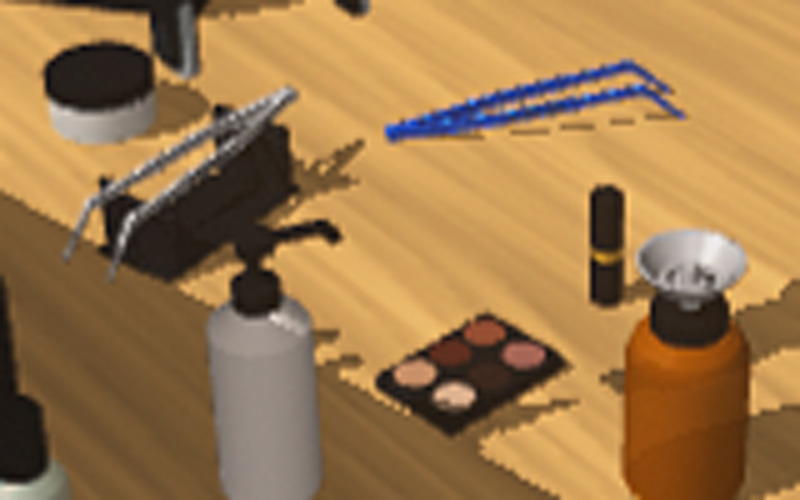

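```bash
cat >> h.py <<'E'
from scipy.spatial.transform import Rotation as Rn
Q0=np.array([float(x) for x in open('q0.txt').read().split()]) if __import__('os').path.exists('q0.txt') else None
def ori(psi):  # camera side of the gripper towards world yaw psi
    r=Rn.from_euler('z',psi-np.pi/2)*Rn.from_matrix(np.array([[0,-1,0],[-1,0,0],[0,0,-1.]])*[SGN,SGN,1])
    return np.roll(r.as_quat(),1)
SGN=1
E
python3 - <<'E'
from h import *
s=env.get_state();q=s['orientation'];M=Rn.from_quat(np.roll(q,-1)).as_matrix();print(M.round(3),ori(np.pi/2),q)
env.reach([0.537,0.10,0.30],q)
save('wrist','w1');s=env.get_state();print(s['time'],s['tcp_pos'],s['qpos'])
E
```

```text
[[ 0.     1.    -0.001]
 [ 1.    -0.    -0.   ]
 [-0.    -0.001 -1.   ]] [ 0.          0.70710678 -0.70710678  0.        ] [-4.51481442e-04  7.07117860e-01  7.07095352e-01 -5.39995248e-04]
0.9167 [0.53789924 0.099287   0.30032662] [-0.27714442  0.27206326 -0.02352286  1.86634667  0.00780104  1.00357834
 -0.30512703]
```

View pics/w1.png

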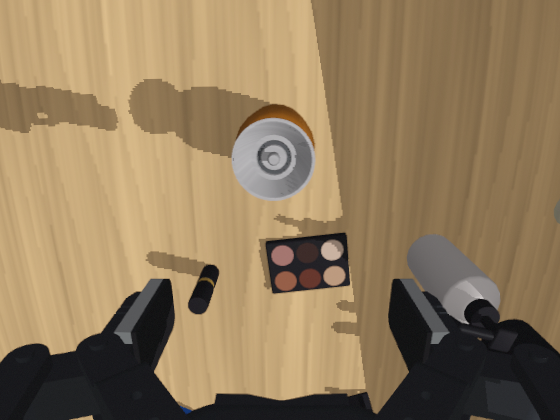

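```bash
sed -i 's/^SGN=1/SGN=-1/' h.py
cat >> h.py <<'E'
def dish(im,c,roi=None,smax=60):
    hsv=cv2.cvtColor(im,cv2.COLOR_BGR2HSV); m=cv2.inRange(hsv,(0,0,70),(180,smax,255))
    if roi is not None: k=np.zeros_like(m); x,y,w,h=roi; k[y:y+h,x:x+w]=1; m*=k
    m=cv2.morphologyEx(m,cv2.MORPH_CLOSE,np.ones((5,5),np.uint8))
    cs=cv2.findContours(m,cv2.RETR_EXTERNAL,cv2.CHAIN_APPROX_NONE)[0]
    h=cv2.convexHull(max(cs,key=cv2.contourArea))[:,0]
    P=onplane(c,h,0.133)[:,:2]; ctr,r=cv2.minEnclosingCircle((P*1000).astype(np.float32))
    e=cv2.fitEllipse((P*1000).astype(np.float32))
    return np.array(ctr)/1000,r*2,e
E
python3 - <<'E'
from h import *
im,d,c=load('w1')
print(dish(im,c,(215,100,120,110)))
print(onplane(c,[(274,159)],0.130), bydepth(c,[(274,159),(274,190),(240,160)],[d[159,274],d[190,274],d[160,240]]).round(4))
# second view from the scene camera
im,d,c=load('scene0'); print(dish(im,c,(312,208,32,20)))
s=env.get_state();print(s['tcp_pos'])
E
```

```text
(array([0.53291785, 0.13559259]), 53.63869094848633, ((532.93505859375, 135.71949768066406), (53.12552261352539, 53.44633865356445), 63.10990905761719))
[[0.53355601 0.13595063 0.13      ]] [[0.5336 0.1361 0.1308]
 [0.5334 0.1153 0.1299]
 [0.5117 0.1354 0.1305]]
(array([0.53582843, 0.14077756]), 65.15186309814453, ((535.1041870117188, 137.82264709472656), (49.5663948059082, 64.85670471191406), 134.59825134277344))
[0.53789924 0.099287   0.30032662]
```

Run:
```python
from h import *
q=ori(np.pi/2); D=np.array([0.5331,0.1358])
def st(t): s=env.get_state();print(t,round(s['time'],2),s['tcp_pos'].round(4),s['force'].round(2),round(s['opening'],4));return s
env.grip(0.0); env.movel([*D,0.23],0.2,rot=q); s=st('above')
off=D-s['tcp_pos'][:2]; env.movel([*(D+off),0.210],0.1); st('near')
print(env.movel([*(D+off),0.186],0.03,stop_force=9)); st('press')
env.dwell(0.2); st('held')
env.movel([*(D+off),0.215],0.06); st('up')
env.reach([0.537,0.10,0.30],q); st('look'); im,d,c=save('wrist','w2'); print(dish(im,c,(215,100,120,110)))
```

```text
above 2.23 [0.5334 0.1355 0.2303] [ 0.51 -1.19 -0.05] 0.0003
near 2.58 [0.533  0.1355 0.2105] [-0.13 -0.09  0.04] 0.0001
True
press 3.18 [0.5336 0.1363 0.1927] [-1.61 -0.1   6.37] -0.0003
held 3.38 [0.5333 0.1362 0.1926] [-1.52 -0.18  7.58] 0.0
up 3.91 [0.5326 0.136  0.215 ] [-0.77  0.19 -0.06] 0.0001
look 4.37 [0.5372 0.0995 0.3006] [-0.32  0.27 -1.1 ] -0.0
(array([0.53291785, 0.13567023]), 53.636260986328125, ((532.9298095703125, 135.6963348388672), (53.205238342285156, 53.43092346191406), 43.75576400756836))
```

Run:
```python
from h import *
env.reach([0.565,-0.235,0.30],ori(0)); env.grip(0.045); env.dwell(0.1)
s=env.get_state();save('wrist','w3');print(s['time'],s['tcp_pos'],s['qpos'],s['opening'])
```

```text
6.2833 [ 0.56498528 -0.23500147  0.30004683] [-0.0021137   0.39256972  0.38807953  1.73822854 -0.16832914  1.04351761
 -1.12642871] 0.044926504403981014
```

View pics/w3.png

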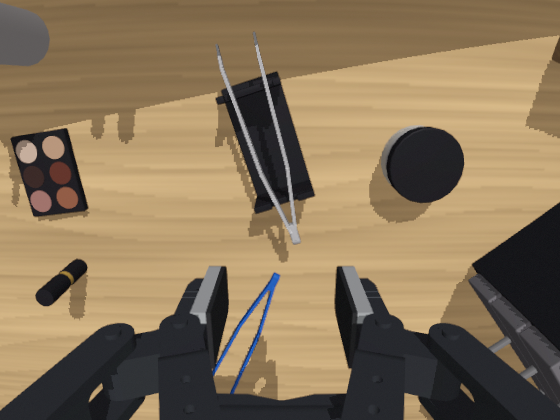

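```bash
cat >> h.py <<'E'
def tweez(im,c,poly,z,a0,x0,vmin=110,smax=50):
    """mask -> plane z; returns points in axis frame guess a0 (yaw) about x0"""
    hsv=cv2.cvtColor(im,cv2.COLOR_BGR2HSV); m=cv2.inRange(hsv,(0,0,vmin),(180,smax,255))
    k=np.zeros_like(m); cv2.fillPoly(k,[np.array(poly)],1); m*=k
    ys,xs=np.where(m>0); P=onplane(c,np.c_[xs,ys],z)[:,:2]-x0
    R=np.array([[np.cos(a0),np.sin(a0)],[-np.sin(a0),np.cos(a0)]]); return P@R.T
E
python3 - <<'E'
from h import *
im,d,c=load('w3')
x0=np.array([0.6,-0.235]); poly=[(205,30),(270,25),(310,245),(285,250)]
h,l,r=onplane(c,[(295,240),(221,80),(261,68)],0.05)[:,:2]
a=np.arctan2(*(((l+r)/2-h)[::-1])); print('rough',h,np.degrees(a))
for it in range(4):
    T=tweez(im,c,poly,0.0505,a,x0); S=[]
    h_=T[:,0].min()
    for s in np.arange(h_+0.03,h_+0.145,0.005):
        y=np.sort(T[abs(T[:,0]-s)<0.003,1])
        if len(y)<4: continue
        g=np.argmax(np.diff(y)); A,B=y[:g+1],y[g+1:]
        S.append((s,A.mean(),B.mean(),A.min(),B.max()))
    S=np.array(S); mid=(S[:,1]+S[:,2])/2; p,b=np.polyfit(S[:,0],mid,1); a+=np.arctan(p)
print(np.degrees(a),b,'ends',T[:,0].min(),T[:,0].max())
for r in S[::2]: print((r*1000).round(1), round((r[4]-r[3])*1000,1))
u=np.array([np.cos(a),np.sin(a)]);n=np.array([-u[1],u[0]])
hinge=x0+u*T[:,0].min()+n*b; print('hinge end',hinge)
ys,xs=np.where(cv2.inRange(im,(0,0,0),(45,45,45))>0)
ok=(xs>200)&(xs<325)&(ys>65)&(ys<220)&(d[ys,xs]>0);P=bydepth(c,np.c_[xs,ys][ok],d[ys,xs][ok])
up=P[abs(P[:,2]-0.047)<0.004]; q=(up[:,:2]-x0)@np.c_[u,n]; print(len(up),np.histogram(q[:,0]*1000,bins=np.arange(-100,100,5)))
for lo in (0.035,): 
  base=P[abs(P[:,2]-0.004)<0.004]; rc=cv2.minAreaRect((base[:,:2]*1000).astype(np.float32)); print(rc)
E
```

```text
rough [ 0.51264237 -0.24694925] 17.402674419976485
16.842585288604766 0.013399636037713615 ends -0.09025051858967292 0.09200770197010395
[-60.3   8.4  18.2   6.4  20.5] 14.1
[-50.3   6.7  19.9   4.9  22.1] 17.1
[-40.3   5.1  21.7   3.3  24.1] 20.9
[-30.3   3.5  23.5   1.6  25.6] 24.0
[-20.3   1.7  25.   -0.   27. ] 27.0
[-10.3   1.3  25.7  -0.4  27.4] 27.7
[-0.3  0.9 26.1 -0.9 28. ] 28.8
[ 9.7  0.6 26.5 -1.1 28.3] 29.4
[19.7  0.1 26.8 -1.6 28.4] 30.0
[29.7 -0.3 27.  -2.  28.7] 30.7
[39.7 -0.8 27.5 -2.5 29. ] 31.5
[49.7 -1.4 27.9 -3.  29.6] 32.6
hinge end [ 0.50973838 -0.24832463]
413 (array([  0,   0,   0,   0,   0,   0,   0,   0,   0,  56, 191,   0,   0,
         0,   0,   0,   0,   0,   0,   0,   0,   0,   0,   0,   0,   0,
         0,   0,   0,  85,  81,   0,   0,   0,   0,   0,   0,   0,   0]), array([-100,  -95,  -90,  -85,  -80,  -75,  -70,  -65,  -60,  -55,  -50,
        -45,  -40,  -35,  -30,  -25,  -20,  -15,  -10,   -5,    0,    5,
         10,   15,   20,   25,   30,   35,   40,   45,   50,   55,   60,
         65,   70,   75,   80,   85,   90,   95]))
((601.8170776367188, -219.7928466796875), (106.81050872802734, 54.7402458190918), 17.334871292114258)
```

Run:
```python
from h import *
a=np.radians(16.84);u=np.array([np.cos(a),np.sin(a)]);n=np.array([-u[1],u[0]])
M=np.array([0.6,-0.235])+u*0.0045+n*0.0134; print(M); q=ori(a)
def st(t): s=env.get_state();print(t,round(s['time'],2),s['tcp_pos'].round(4),s['force'].round(2),round(s['opening'],4));return s
env.reach([*M,0.17],q); s=st('above'); off=M-s['tcp_pos'][:2]
env.movel([*M,0.10],0.08); s=st('down'); e=np.array([*M,0.10])-s['tcp_pos']; print(e)
env.grip(0.022,20); st('grip'); env.dwell(0.2)
save('wrist','w4')
env.movel([*M,0.20],0.1); s=st('up'); env.dwell(0.2)
save('wrist','w5'); im=np.vstack([load('w4')[0],load('w5')[0]]);cv2.imwrite('pics/c5.png',cv2.resize(np.hstack([load('w4')[0],load('w5')[0]]),(800,300)))
```

```text
[ 0.60042505 -0.22087098]
above 6.93 [ 0.6006 -0.2217  0.1707] [ 0.1  -0.24  1.17] 0.0452
down 7.96 [ 0.6008 -0.2211  0.1004] [-0.11  0.53  0.46] 0.045
[-0.00036486  0.00020887 -0.00044299]
grip 8.31 [ 0.6011 -0.2212  0.101 ] [-0.2  -0.17  5.01] 0.0222
up 9.71 [ 0.6    -0.2206  0.1992] [-0.02  0.92 -1.07] 0.022
```

View pics/w5.png

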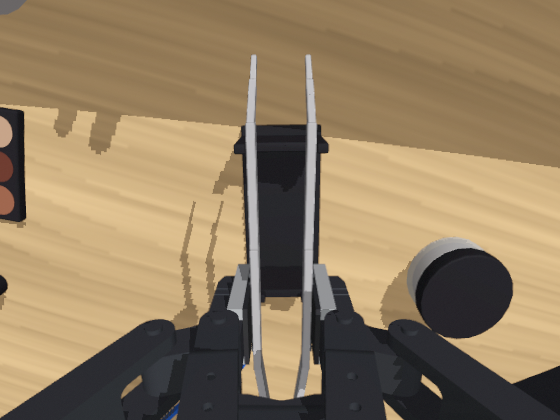

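```bash
cat >> h.py <<'E'
def tips(im,d,c,tcp,psi,poly,zt,vmin=90,smax=60):
    """in the gripper frame (forward,left,z): rows of tip end, left/right edges at the end, on plane zt"""
    hsv=cv2.cvtColor(im,cv2.COLOR_BGR2HSV); m=cv2.inRange(hsv,(0,0,vmin),(180,smax,255))
    k=np.zeros_like(m); cv2.fillPoly(k,[np.array(poly)],1); m*=k
    u=np.array([np.cos(psi),np.sin(psi)]);N=np.array([-u[1],u[0]]); out=[]
    n,l,s,ce=cv2.connectedComponentsWithStats(m)
    for i in np.argsort(-s[1:,4])[:2]+1:
        ys,xs=np.where(l==i); t=ys.min(); sel=(ys<=t+3)&(ys>t); 
        uv=(xs[sel].mean(),t); P=onplane(c,[uv],zt)[0]; dd=d[t+2:t+5,int(round(uv[0]))]
        B=bydepth(c,[uv],dd.max())[0]
        out.append((uv,(P[:2]-tcp[:2])@u,(P[:2]-tcp[:2])@N,B[2]))
    return out
E
python3 - <<'E'
from h import *
im,d,c=load('w5')
s=env.get_state();print(s['time'],s['tcp_pos'],s['opening'],s['force'])
for o in tips(im,d,c,s['tcp_pos'],np.radians(16.84),[(235,40),(330,40),(330,118),(235,118)],s['tcp_pos'][2]-0.08): print(o)
print(d[50:125:6,253])
ys=[60,80,100,125,150,200,240]
for y in ys: 
  x=[253-(y-57)*0.08 , 308]
  print(y,[bydepth(c,[(xx,y)],d[y,int(xx)])[0].round(4) for xx in x])
a=im[40:140,230:335];cv2.imwrite('pics/c6.png',cv2.resize(a,None,fx=5,fy=5,interpolation=0))
E
```

```text
9.9583 [ 0.6002535  -0.22082166  0.19948249] 0.022010767811517964 [ 0.61959604  0.3598761  -0.82423892]
((np.float64(307.5), np.int64(54)), np.float64(0.09220860095074553), np.float64(-0.009452290378847355), np.float64(0.1193727460127274))
((np.float64(253.35294117647058), np.int64(54)), np.float64(0.09221653691782364), np.float64(0.010863665230606525), np.float64(0.1191136329883879))
[0.24935172 0.13975133 0.13908994 0.13669094 0.13398375 0.13036108
 0.13032146 0.12789631 0.12628971 0.12446189 0.12419619 0.12216095
 0.12082653]
60 [array([ 0.6832, -0.1842,  0.1207]), array([ 0.689 , -0.2039,  0.1222])]
80 [array([ 0.676 , -0.1864,  0.1308]), array([ 0.6818, -0.2056,  0.1312])]
100 [array([ 0.6696, -0.1883,  0.1387]), array([ 0.6753, -0.2071,  0.1385])]
125 [array([ 0.6624, -0.1904,  0.1479]), array([ 0.668 , -0.2088,  0.1484])]
150 [array([ 0.6371, -0.1872,  0.0481]), array([ 0.6758, -0.1977,  0.2701])]
200 [array([ 5.920e-01, -1.919e-01,  4.000e-04]), array([ 0.6442, -0.2165,  0.1478])]
240 [array([ 0.5607, -0.1979,  0.0015]), array([ 0.6306, -0.221 ,  0.1483])]
```

View pics/c6.png

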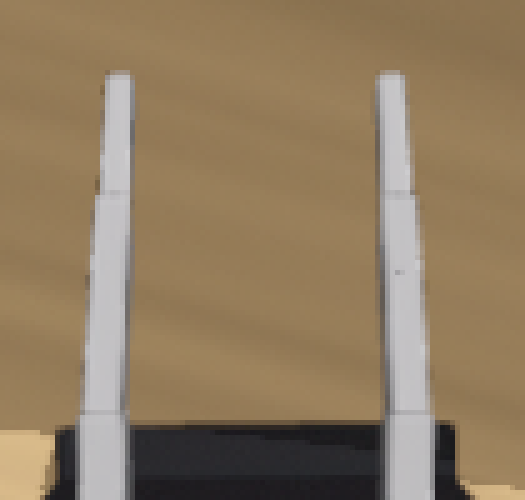

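Run:
```python
from h import *
p=np.pi/2; q=ori(p); D=np.array([0.5331,0.1357])
def st(t): s=env.get_state();print(t,round(s['time'],2),s['tcp_pos'].round(4),s['force'].round(2),round(s['opening'],4));return s
s=env.get_state(); env.movel([*s['tcp_pos'][:2],0.25],0.1)
u=np.array([np.cos(p),np.sin(p)]);n=np.array([-u[1],u[0]])
T=D-u*0.0922-n*0.0007; print(T)
q1=kin.inverse_kinematics([*T,0.25],q); print(q1)
s=st('lift'); a0=np.radians(16.84)
mid=(s['tcp_pos'][:2]+T)/2*1.08
env.movel([*mid,0.26],0.15,rot=ori((a0+p)/2)); st('mid')
env.movel([*T,0.25],0.15,rot=q); s=st('hover'); env.dwell(0.3); s=st('set'); save('wrist','w6')
im,d,c=load('w6')
```

```text
[0.5338 0.0435]
[-0.17474761  0.31139169 -0.02786865  1.94231002  0.01100439  0.88803383
 -0.20821991]
lift 10.61 [ 0.6    -0.2207  0.2498] [ 0.19  0.66 -0.83] 0.0219
mid 11.6 [ 0.612  -0.0969  0.2597] [ 0.99  0.08 -0.88] 0.022
hover 12.82 [0.5343 0.0425 0.2501] [-0.57 -0.49  0.35] 0.0218
set 13.12 [0.534  0.0431 0.25  ] [-0.28  0.34  0.06] 0.0219
```

View pics/w6.png

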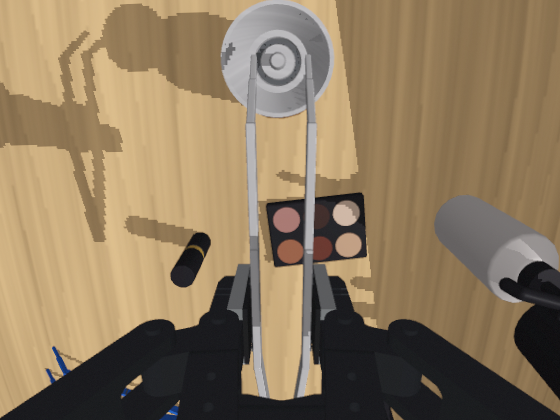

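Run:
```python
from h import *
im,d,c=load('w6')
hsv=cv2.cvtColor(im,cv2.COLOR_BGR2HSV);m=cv2.inRange(hsv,(0,0,70),(180,60,255));m[118:]=0;m[:, :200]=0;m[:,350:]=0
m[70:,235:325]=0
m=cv2.morphologyEx(m,cv2.MORPH_OPEN,np.ones((3,3),np.uint8))
h=cv2.convexHull(np.argwhere(m)[:,::-1].astype(np.int32))[:,0]; h=h[(h[:,1]<100)&(h[:,1]>2)]
P=(onplane(c,h,0.133)[:,:2]*1000).astype(np.float32);print(len(P))
A=np.c_[2*P,np.ones(len(P))];b=(P**2).sum(1);x=np.linalg.lstsq(A,b,rcond=None)[0];print('rim ctr',x[:2],'dia',2*np.sqrt(x[2]+x[:2]@x[:2]))
print('boss',onplane(c,[(277.5,60)],0.130))
print('tips',onplane(c,[(253.3,54),(307.5,54)],0.170).round(4), d[56:62,254],d[56:62,307])
cv2.imwrite('pics/c7.png',cv2.resize(im[0:125,215:340],None,fx=4.8,fy=4.8,interpolation=0))
```

```text
32
rim ctr [533.02273997 135.97072538] dia 53.20528182412359
boss [[0.53321606 0.13589699 0.13      ]]
tips [[0.5245 0.1351 0.17  ]
 [0.5449 0.135  0.17  ]] [0.13966423 0.13813782 0.1374999  0.13777664 0.13857792 0.13780002] [0.14011593 0.13849783 0.138447   0.13826323 0.13855524 0.13809499]
```

View pics/c7.png

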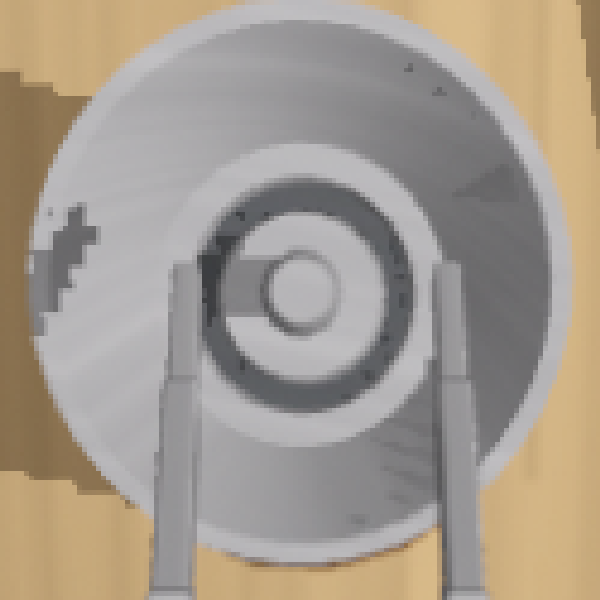

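Run:
```python
from h import *
def st(t): s=env.get_state();print(t,round(s['time'],2),s['tcp_pos'].round(4),s['force'].round(2),round(s['opening'],4));return s
T=np.array([0.5322,0.0446])
env.movel([*T,0.22],0.06); env.dwell(0.2); s=st('a')
T2=T+(np.array([0.5324,0.0444])-s['tcp_pos'][:2])
print(env.movel([*T2,0.2065],0.03,stop_force=4)); env.dwell(0.3); s=st('b')
save('wrist','w7'); save('scene','s7'); im=load('w7')[0]
A=cv2.resize(im[0:140,205:355],(600,560),interpolation=0)
cv2.imwrite('pics/c8.png',A)
```

```text
a 14.02 [0.5325 0.0446 0.2204] [-0.64  0.27 -0.71] 0.022
False
b 14.92 [0.5322 0.0444 0.2066] [ 0.45  0.36 -0.15] 0.0219
```

View pics/c8.png

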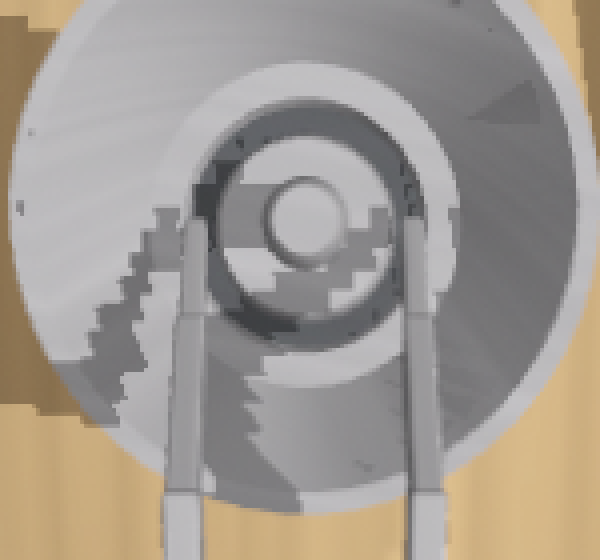

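Run:
```python
from h import *
im,d,c=load('w7')
f=lambda x,y:(205+x/4-.5,y/4-.5)
print('tips',onplane(c,[f(196,218),f(413,218)],0.1265).round(4))
print('groove',onplane(c,[f(206,224),f(410,224),f(308,118),f(308,332)],0.122).round(4))
print('boss',onplane(c,[f(308,221)],0.130).round(4))
for x,y in((253,57),(254,60),(308,57),(308,60)): print(bydepth(c,[(x,y)],d[y,x]).round(4))
for x,y in((230,50),(275,38),(290,48)): print('dish',bydepth(c,[(x,y)],d[y,x]).round(4))
```

```text
tips [[0.5228 0.1364 0.1265]
 [0.5432 0.1364 0.1265]]
groove [[0.5234 0.1362 0.122 ]
 [0.5432 0.1362 0.122 ]
 [0.5333 0.1459 0.122 ]
 [0.5333 0.1261 0.122 ]]
boss [[0.5333 0.1358 0.13  ]]
[[0.5227 0.1351 0.1285]]
[[0.523  0.1341 0.128 ]]
[[0.5432 0.1352 0.1277]]
[[0.5431 0.134  0.1299]]
dish [[0.514  0.1379 0.1269]]
dish [[0.5308 0.1427 0.1216]]
dish [[0.5366 0.139  0.1216]]
```

Run:
```python
from h import *
env.dwell(0.5); s=env.get_state(); print(s['time'],s['tcp_pos'],s['opening'],s['force']); job.job_done()
```

```text
15.5167 [0.53212361 0.04438149 0.2064949 ] 0.022070575228413224 [-0.23042122  1.04095545  0.05949227]
the job is handed in; nothing more can be done
```

The job is done and handed in at 15.5 s. The arm is still holding the tweezers with both points in the dish.

- **Pressing the dish:** I pressed the boss with shut fingers to about 10 mm down. The force reached 7.6 N, above the spring's 5 N, so the dish was at its stop. I then let it spring back, and a second look showed the dish centre had not moved.
- **Tweezers:** I took the angled tweezers from the rest at the flats and squeezed them to an opening of 22.0 mm. The camera put the points about 20.3 mm apart.
- **Position in the dish:** In the last close view the points were 20.4 mm apart. Their midpoint was about 0.5 mm from the groove's centre, with the boss between them. By the arm's height the points are about 4.5 mm above the floor and 6.5 mm below the rim. The depth camera agrees to within about 2 mm on height.
- **Contact:** Vertical force on the tool was near zero at the end, so the points are not resting on the dish. Just before hand-in I saw a sideways force of about 1 N, similar to the readings I got in free air.

No check failed, and nothing else in the views I took appeared to be touched. I did not check each bystander separately at the end.

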